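# Clamp a lime block on the carving ramp

## Task

Set the lime-wood block lying on the table flat on the carving ramp, long side against the two stops and centred across them; set it down, do not drop it. Then push the ramp clamp's black handle all the way down until it snaps over centre and the pad holds the block. Leave the sanding block and the dowel where they are.

Things in the scene. Friction and masses are not known exactly. Their poses are not given: they have to be found in the camera images.
- blank: Plain lime-wood block with a pencilled line, loose on the table to the right of the ramp; 45 mm (its x) by 120 mm (its y) by 40 mm high (its z), about 80 g. Origin at the centre of its underside.
- bed: Sloping bed of the plywood carving ramp (fixed), a smooth waxed board facing the robot, tilted 30 degrees. Origin on its surface, 62 mm above the table, where the centre of the block's underside belongs. x points up the slope (away from the robot), y across it to the clamp (left), z out of the bed. The board reaches x = -55 to 65 mm, y = -75 to 205 mm. A block let go on it slides down to the stops.
- stops (a point): Middle between the two wooden stops, on the bed at their upper faces: (-22.5, 0, 0) mm in the bed's frame. Each stop is 14 mm along the slope, 18 mm wide and 14 mm high; they stand at y = -42 and +42 mm of the bed, so 66 mm are free between them for a finger.
- clamp_arm: Arm of the steel toggle clamp; origin at its hinge, (0, 120, 55) mm in the bed's frame. The clamp's foot takes y = 106 to 192 mm of the bed. Open, the arm and pad stand up at y = 65 to 145 mm, to 165 mm above the bed. Shut, the arm lies towards -y of the bed and the pad presses on the block's top at y = +35 mm.
- clamp_handle (a joint): Angle of the clamp's handle, rad: 0 = open (it stands up 1.10 rad from the bed, leaning to the bed's +y), grows as it is pushed down, 1.10 = shut on its stop, parallel to the bed. It stays where it is left; the arm follows it. With the block in place it gets stiff from about 0.87, some 8 N at the grip; past the centre at 1.03 it locks.
- handle_grip (a point): Point on the axis of the handle's black grip, 120 mm from the handle's hinge; the grip is round, 22 mm thick, and reaches from 60 to 150 mm from the hinge. (The small flat jig with a red lever that lies behind the ramp is not part of the job.)
- handle_hinge (a point): The handle's hinge, at (0, 170, 78) mm in the bed's frame. Its axis is the bed's x axis: the handle swings in the plane of the bed's y and z axes.
- clamp_pad: Black rubber pad, 24 mm wide, on a spring-loaded screw at the end of the clamp's arm. Origin at the centre of its face; z is the screw's axis when the clamp is shut.
- sanding_block: Bystander: cork sanding block in abrasive paper, 62 x 112 x 36 mm. Origin at the centre of its underside.
- dowel: Bystander: brown dowel 18 mm thick, 180 mm long, lying on the table. Origin at the centre of its underside.
Not all that is in view belongs to the job. Leave any yellow look-alike of the blank alone.

How it is judged (in metres and radians):
On the way:
1. the robot sets the block down flat on the bed (its underside within 6 mm of the bed and parallel to it within 0.15 rad while the fingers still touch it), not dropped (contact force between blank and the fingers above 0.3 N and z of blank in the frame of bed between -0.006 and 0.006 m and x of blank in the frame of bed between -0.03 and 0.03 m and y of blank in the frame of bed between -0.05 and 0.05 m and angle between the z axis of blank and the z axis of bed, either way round below 0.15 rad), for 0.05 s.
At the end, for the whole second after the job is handed in: The block lies flat on the bed (within 5 mm and 0.08 rad), within 7 mm of touching the stops, its long side along them within 0.1 rad, centred across them within 20 mm; the clamp's handle is down past the centre (joint above 1.05), the pad presses on the block with more than 8 N, and all is at rest (x of blank in the frame of bed between -0.007 and 0.007 m and y of blank in the frame of bed between -0.02 and 0.02 m and z of blank in the frame of bed between -0.005 and 0.005 m and angle between the z axis of blank and the z axis of bed, either way round below 0.08 rad and angle between the y axis of blank and the y axis of bed, either way round below 0.1 rad and value of joint clamp_handle above 1.05 rad and contact force between clamp_pad and blank above 8 N and linear speed of blank below 0.02 m/s).
It fails at once if the sanding block or the dowel is moved by more than 40 mm (distance of any of sanding_block, dowel from where it was at the start of the episode above 0.04 m).
It also fails if it takes over 51 s, if anything falls off the work surface, if the arm or the gripper's body presses on something with over 40 N, if the wrist force passes 120 N, or if a joint passes its speed limit or range.

## Robot

A 6-joint arm with a two-finger parallel gripper is mounted at the origin on a cart in front of the work surface, level with it; the furniture and walls round the work are solid. World frame = base frame: x ahead of the robot, y to its left, z up, the work surface at z = 0. Lengths are in mm, angles in rad, forces in N, time in s.
With the tool pointing down it reaches from about 350 to 775 mm from the base axis. Payload 7.3 kg.
Tool frame: the origin (TCP) lies at the very end of the fingers, on their centre line; the grasp point (between the pads) lies 19 mm behind it; z points along the fingers, y is the line along which they close (so a half turn about z gives the same grasp; the last joint's range is limited). The gripper opens to 92 mm and grips with 3 to 60 N. Pads are 19 mm wide; open, the fingers measure 130 mm over their backs; the gripper's body (75 mm by 190 mm) begins 47 mm behind the grasp point.
Start: joints at [-1.362, 0.342, 1.524, -0, 1.275, -0.146], TCP at [182.41, -492.316, 191.041] pointing down, gripper open.
Joint ranges: [-2.53, 2.53], [-0.77, 2.02], [0.04, 2.7], [-1, 4.14], [0.28, 2.66], [-3.11, 3.11]. Speed limits (rad/s): [2.57, 2.57, 3.14, 3.14, 3.14, 3.14].

## Interface

Orientations are given as [roll, pitch, yaw] about the fixed x, y, z axes, in that order (R = Rz(yaw) Ry(pitch) Rx(roll)).
In Python, from plant import bot gives the robot as it stands.
- The arm moves only by the tool send_rows, never from a script. Its argument "rows" is a list of rows, each an object of numbers: "x", "y", "z": the shift along the tool's x, y, z in units of 0.2 m (1.0 is 0.2 m); "ax", "ay", "az": the turn, a rotation vector about the tool's x, y, z in units of 60 degrees (1.0 is 60 degrees); "jaw": the opening, from -1 (shut) to 1 (fully open), so that 0 is half open. In form: [{"x": .., "y": .., "z": .., "ax": .., "ay": .., "az": .., "jaw": ..}, ...]. A call has exactly 10 rows; each row is the pose to reach, as a shift and turn from the pose commanded when the call began, along the tool's axes at that moment; what a row does not reach only later rows make up. A row lasts 1/8 s, in which the tool goes at most 62.5 mm and 10.7 degrees, less where a joint would pass 70% of its speed; a pose out of reach is approached as far as the arm can. A call with a number of a shift or a turn outside -1 to 1 is refused whole. A call with a gripper value outside its range is refused whole. The fingers move at their own pace and stop on an object; the grip force is fixed at half the most. Time passes only in rows, so rows that repeat a pose let the fingers close, or fill a call up. It gives the time, the measured TCP pose, the force, the opening and the grip force at its end, in the units of the state.
- bot.get_obs(): the state, without advancing time (a new reading comes with each control period).
- bot.capture(name): name is "scene" or "top" or "wrist"; returns (picture, depth): 420x560x3 uint8, red, green, blue; 420x560 float32, mm along the optical axis (not along the pixel's ray), 0 where there is no reading.
- bot.camera_model(name): a dict with "vertical_fov" (degrees; the focal length in pixels is half the picture's height over the tangent of half this angle, whatever the lens; pixels are square), "cx", "cy" (the principal point, pixels), "R" (3x3) and "t" (3): a world point X has camera coordinates R X + t; the wrist camera has in their place "T_tool_cam" (4x4, takes a point from camera to tool coordinates, whose origin is the TCP and whose axes are the flange's). Camera axes: x right, y down, z forward; pixel columns grow to the right and rows downward; lengths in mm; the calibration is good to about 2 mm. The wrist camera is an equidistant fisheye: a pixel r from the principal point sees the ray r / f radians off the axis. A picture is of the moment at which its call begins: read the wrist's pose just before it. camera_model takes no time and is no camera call.
- bot.close_job(): hands the job in; it is judged then, once.
The state is a dict: "time": time; "joint_positions": joint angles; "dq": joint speeds; "tau": joint torques, N m; "tool_pos": TCP position; "tcp_rot": TCP orientation; "contact_force": force on the tool from outside, world axes, zero at the start; "moment": the same for the moment, N m; "grip_width": finger opening in mm; "finger_force": force on a finger pad.
Only numpy, scipy, OpenCV 4.12 (cv2) and the standard library are available. Lean on these libraries where they do the work, as an engineer would, in place of code of your own. Each camera call takes 0.05 s, during which the arm holds its last target. There are 200 camera calls.

## Working session

There is one attempt and no reset: what is moved stays moved. The work goes in short steps, Python scripts to look and compute and a tool call to move; the robot and the scene stay as the last step left them, time stands still between calls to the robot, and variables do not carry over. Pictures are saved under pics/ and viewed, at most 10 in all, crops included, and the job is handed in when it is done.

Besides the shell and the picture viewer there is one more tool, called after "Call:" as a command line: name --argument value ..., lists and objects as JSON in quotes. send_rows: Moves the arm, as the interface text tells. Its arguments: {"type":"object","properties":{"rows":{"type":"array","items":{"type":"object","properties":{"x":{"type":"number","minimum":-1,"maximum":1},"y":{"type":"number","minimum":-1,"maximum":1},"z":{"type":"number","minimum":-1,"maximum":1},"ax":{"type":"number","minimum":-1,"maximum":1},"ay":{"type":"number","minimum":-1,"maximum":1},"az":{"type":"number","minimum":-1,"maximum":1},"jaw":{"type":"number"}}}}},"required":["rows"]}

```bash
mkdir -p pics; ls; cat > h.py <<'E'
import numpy as np, cv2
from plant import bot
from scipy.spatial.transform import Rotation as Ro
def save(name,fn):
    im,d=bot.capture(name); cv2.imwrite('pics/'+fn+'.png',im[:,:,::-1]); np.save('pics/'+fn+'.npy',d); return im,d
def cloud(name,d):
    m=bot.camera_model(name); f=210/np.tan(np.radians(m['vertical_fov'])/2)
    v,u=np.mgrid[0:420,0:560]
    P=np.stack([(u-m['cx'])/f*d,(v-m['cy'])/f*d,d],-1)
    return (P-np.array(m['t']))@np.array(m['R'])
E
python3 - <<'E'
from h import *
for n in('scene','top'):
    im,d=save(n,n+'0'); print(n,bot.camera_model(n))
a=cv2.imread('pics/scene0.png');b=cv2.imread('pics/top0.png')
print(bot.get_obs())
E
```

```text
pics
scene {'vertical_fov': 43.038166162125655, 'cx': 274.90875832424734, 'cy': 211.80141280530944, 'R': array([[-0.84997938, -0.52674897,  0.00840074],
       [-0.39059812,  0.61942127, -0.68099222],
       [ 0.35350835, -0.58211066, -0.73224246]]), 't': array([ 358.84663664,  375.59076466, 1034.24420216])}
top {'vertical_fov': 52.762133628231425, 'cx': 279.3459007316554, 'cy': 209.1119488518689, 'R': array([[-0.01986116, -0.99978406,  0.0061134 ],
       [-0.98445877,  0.01848884, -0.17463989],
       [ 0.17448915, -0.00948694, -0.98461339]]), 't': array([-153.89466128,  526.12743332, 1122.17615163])}
{'time': 0.1, 'joint_positions': array([-1.36198295e+00,  3.42659910e-01,  1.52490740e+00, -2.73794230e-05,
        1.27539408e+00, -1.45952562e-01]), 'dq': array([ 0.00011429, -0.00251447, -0.00301349,  0.00039293, -0.00027742,
       -0.00063929]), 'tau': array([ 1.98136011e-03, -4.32002699e+01, -2.44696659e+01,  7.18171801e-02,
        5.26236277e-02, -6.69518636e-05]), 'tool_pos': array([ 182.32037461, -491.89384904,  190.41584784]), 'tcp_rot': array([-3.14023466e+00, -1.73158257e-04,  3.54773815e-01]), 'contact_force': array([-0.89243717,  0.80995846, -0.92313674]), 'moment': array([0.00879827, 0.02453512, 0.00412756]), 'finger_force': 0.0, 'grip_width': 91.90205137061221}
```

View pics/scene0.png

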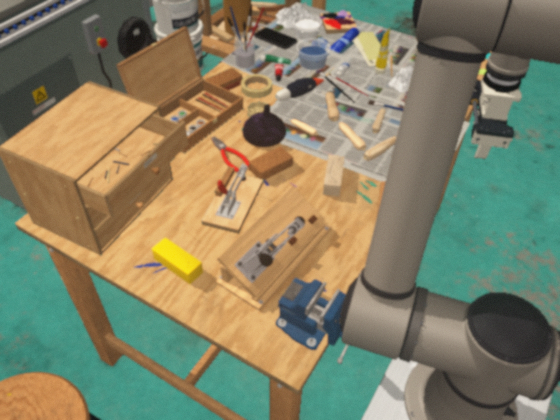

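View pics/top0.png

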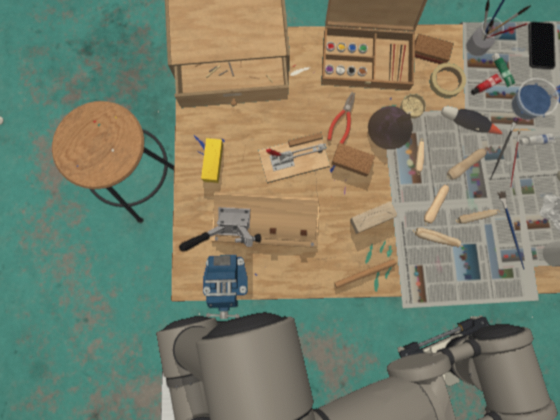

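The top view shows the blank at about (375,217), the stops at (273,231) and (303,233), and the clamp at (235,222) with its handle end at (185,245). The dowel is at (365,275) and the sanding block at (353,160). The yellow look-alike at (212,160) stays where it is. Next I'll measure.

```bash
python3 - <<'E'
from h import *
d=np.load('pics/top0.npy');P=cloud('top',d);im=cv2.imread('pics/top0.png')
def win(u0,u1,v0,v1): return P[v0:v1,u0:u1].reshape(-1,3)
def box(Q,zlo,zhi,n):
    q=Q[(Q[:,2]>zlo)&(Q[:,2]<zhi)]
    r=cv2.minAreaRect(q[:,:2].astype(np.float32)); print(n,len(q),np.round(r[0],1),np.round(r[1],1),round(r[2],1),'medz',np.median(q[:,2]))
print('table z',np.median(win(380,395,130,145)[:,2]), np.median(win(180,205,185,200)[:,2]))
box(win(340,405,190,245),25,55,'blank')
box(win(325,385,140,178),20,55,'sand')
box(win(330,400,255,292),8,30,'dowel')
# bed plane: region right of clamp between
Q=win(262,315,200,226);Q=Q[Q[:,2]>30]
c=np.median(Q,0);A=Q-c
for _ in range(3):
    _,_,vt=np.linalg.svd(A-A.mean(0),full_matrices=False);n=vt[2]*np.sign(vt[2][2]);r=(A-A.mean(0))@n;A=A[abs(r)<4]
print('bed n',n,'tilt',np.degrees(np.arccos(n[2])),'pt',c+A.mean(0),len(A))
# stops: points above plane 8..20
S=P[:,:,:]-(c+A.mean(0));h=S@n
m=np.zeros(h.shape,bool);m[195:250,262:318]=1
mm=(h>8)&(h<20)&m
k,l,st,ce=cv2.connectedComponentsWithStats(mm.astype(np.uint8))
for i in range(1,k):
    if st[i,4]>8:
        q=P[l==i];print('stop',st[i],ce[i],q.mean(0),q.min(0),q.max(0))
for v in range(190,262,6): print(v,[int(x) for x in P[v,[220,270,288,310],2]], np.round(P[v,288,:2]))
hd=P[225:256,175:215].reshape(-1,3);hd=hd[hd[:,2]>60];print('handle',len(hd),hd.mean(0),hd.min(0),hd.max(0))
E
```

```text
table z 47.04999778329106 -0.5243885093109488
blank 708 [ 498.4 -427.1] [ 45.2 120.2] 21.7 medz 38.7014978055405
sand 875 [ 669.3 -385.9] [101.3 177.4] 5.6 medz 32.52407357436356
dowel 405 [ 343.9 -398.9] [ 17.2 180.2] 20.2 medz 15.00642818064809
bed n [-0.86098154  0.03057932  0.50771616] tilt 59.4881761474435 pt [ 507.48058271 -185.62022717   72.14850796] 152
stop [262 217  55  12 454] [289.34361233 222.84140969] [ 482.67734589 -190.30314601   57.69050284] [ 468.69685925 -262.95330394   41.9953718 ] [ 495.51605421 -115.46134832   72.15298094]
stop [315 234   3   5  12] [316.16666667 236.08333333] [ 450.48796977 -266.6815037     9.4317506 ] [ 445.19711253 -269.24957345    7.35480466] [ 456.32578492 -263.35876365   11.74416743]
190 [0, -3, -3, 0] [ 588. -191.]
196 [90, 86, -4, 0] [ 570. -190.]
202 [80, 84, 91, 89] [ 534. -187.]
208 [77, 76, 77, 84] [ 520. -187.]
214 [69, 68, 71, 70] [ 505. -187.]
220 [124, 61, 60, 64] [ 490. -187.]
226 [133, 48, 51, 56] [ 475. -187.]
232 [142, 58, 39, 47] [ 460. -187.]
238 [12, 19, 33, 33] [ 444. -186.]
244 [0, 11, 10, 10] [ 430. -187.]
250 [-2, 1, 0, 0] [ 414. -187.]
256 [79, -4, -3, 0] [ 397. -186.]
handle 332 [422.08298978  31.35239574 218.71288821] [ 319.08667338 -152.94289435  148.75958954] [ 457.74140023   66.49629476 1197.73332762]
```

```bash
python3 - <<'E'
from h import *
from scipy.optimize import least_squares
d=np.load('pics/top0.npy');P=cloud('top',d);im=cv2.imread('pics/top0.png')
Q=P[204:236,264:314].reshape(-1,3)
f=lambda p: p[0]*np.cos(p[1])*Q[:,0]/100+p[0]*np.sin(p[1])*Q[:,1]/100+p[2]-Q[:,2]/100
s=least_squares(f,[.577,0,-2.2],loss='soft_l1',f_scale=.02).x
print('slope',np.degrees(np.arctan(s[0])),'yaw deg',np.degrees(s[1]),s[2]*100)
# stops by red-brown dark colour
g=cv2.resize(im[185:262,170:330],None,fx=5,fy=5,interpolation=cv2.INTER_CUBIC);cv2.imwrite('pics/crop1.png',g)
h=(P[:,:,2]-100*(s[0]*np.cos(s[1])*P[:,:,0]/100+s[0]*np.sin(s[1])*P[:,:,1]/100+s[2]))*np.cos(np.arctan(s[0]))
m=np.zeros(h.shape,bool);m[222:242,262:318]=1
for lo in (5,8):
  k,l,st,ce=cv2.connectedComponentsWithStats(((h>lo)&(h<20)&m).astype(np.uint8))
  for i in range(1,k):
    if st[i,4]>8:
        q=P[l==i];print('stop',st[i],ce[i],q.mean(0).round(1),q.min(0).round(1),q.max(0).round(1),np.median(h[l==i]))
hsv=cv2.cvtColor(im,cv2.COLOR_BGR2HSV);dk=((im.sum(2)<230)&m).astype(np.uint8)
k,l,st,ce=cv2.connectedComponentsWithStats(dk)
for i in range(1,k):
    if st[i,4]>8:q=P[l==i];print('dark',st[i],ce[i],np.median(q,0).round(1))
# board outline
mm=((abs(h)<5)&(P[:,:,2]>20)&(P[:,:,2]<110)).astype(np.uint8);mm[:, :205]=0;mm[:,325:]=0;mm[:190]=0;mm[250:]=0
q=P[mm>0];c=np.cos(s[1]);sn=np.sin(s[1]);X=q[:,0]*c+q[:,1]*sn;Y=-q[:,0]*sn+q[:,1]*c
print('board rotated extents',np.percentile(X,[1,99]),np.percentile(Y,[.5,2,50,98,99.5]))
E
```

```text
slope 29.289414779337513 yaw deg -4.473629800567984 -219.93341176846815
stop [270 229   7   6  32] [272.6875  231.03125] [ 460.9 -144.7   59.7] [ 453.1 -153.8   54.5] [ 466.9 -137.3   64.7] 14.020850349634847
stop [300 230   7   6  35] [303.28571429 232.77142857] [ 454.8 -227.5   57.6] [ 448.6 -235.2   50. ] [ 462.9 -218.8   63.1] 11.97736911970066
stop [270 229   6   6  31] [272.58064516 231.09677419] [ 460.7 -144.4   59.9] [ 453.1 -151.1   56. ] [ 466.5 -137.3   64.7] 14.055958606733073
stop [301 231   6   5  28] [303.60714286 233.        ] [ 454.1 -228.3   58.7] [ 448.6 -234.9   54.1] [ 459.7 -220.9   63.1] 12.82922691023479
dark [270 229   6   5  28] [272.5        230.85714286] [ 460.9 -144.2   60.5]
dark [301 230   6   6  25] [303.32 232.68] [ 454.4 -226.6   59.2]
board rotated extents [455.64496898 559.30576319] [-223.30492925 -220.02518799 -110.59449421   48.68535581   53.29765582]
```

View pics/crop1.png

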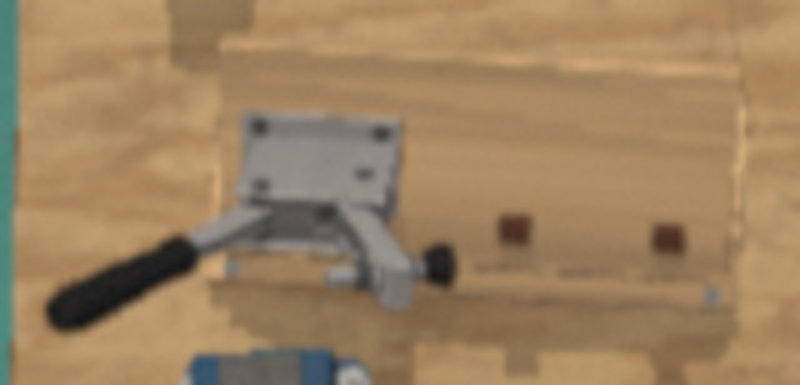

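```bash
cat >> h.py <<'E'
B=np.array([490,-188.5,62.]);YAW=np.radians(-4.45)
RB=Ro.from_euler('xyz',[0,-np.pi/6,YAW]).as_matrix()
def bed(p): return B+RB@np.array(p,float)
def down(yawdeg,tilt=0): # tool down, then tilted
    return Ro.from_euler('xyz',[np.pi,0,np.radians(yawdeg)])
def bedtool(): # tool z = -bed z, tool y = -... yaw 90 in bed frame
    return Ro.from_matrix(RB)*down(90)
def show(p0,R0,p,R):
    s=R0.inv().apply(np.array(p)-p0)/200; a=np.degrees((R0.inv()*R).as_rotvec())/60
    print('shift',s.round(3),'turn',a.round(3))
def cur():
    o=bot.get_obs(); return o['tool_pos'],Ro.from_euler('xyz',o['tcp_rot']),o
def plan(*targets):
    p0,R0,o=cur(); print('t',round(o['time'],2),'tcp',p0.round(1),np.degrees(o['tcp_rot']).round(1),'F',o['contact_force'].round(1),'grip',round(o['grip_width'],1),round(o['finger_force'],1),'q',o['joint_positions'].round(2))
    for p,R in targets: show(p0,R0,p,R)
E
python3 - <<'E'
from h import *
print(RB)
plan(((370,-450,160),down(70)),((502,-436.4,100),down(111.7)))
E
```

```text
[[ 8.63414703e-01  7.75890915e-02 -4.98492711e-01]
 [-6.71941243e-02  9.96985423e-01  3.87945457e-02]
 [ 5.00000000e-01  3.46944695e-18  8.66025404e-01]]
t 0.1 tcp [ 182.3 -491.9  190.4] [-179.9   -0.    20.3] F [-0.9  0.8 -0.9] grip 91.9 0.0 q [-1.36  0.34  1.52 -0.    1.28 -0.15]
shift [0.953 0.13  0.152] turn [-0.001 -0.001 -0.828]
shift [1.595 0.296 0.452] turn [-1.000e-03 -1.000e-03 -1.523e+00]
```

Call:
send_rows --rows '[{"x": 0.24,"y": 0.03,"z": 0.04,"az": -0.17,"jaw": 1},{"x": 0.48,"y": 0.065,"z": 0.08,"az": -0.34,"jaw": 1},{"x": 0.72,"y": 0.1,"z": 0.12,"az": -0.51,"jaw": 1},{"x": 0.95,"y": 0.13,"z": 0.15,"az": -0.68,"jaw": 1},{"x": 0.95,"y": 0.13,"z": 0.15,"az": -0.83,"jaw": 1},{"x": 0.95,"y": 0.13,"z": 0.15,"az": -0.95,"jaw": 1},{"x": 0.95,"y": 0.13,"z": 0.15,"az": -0.95,"jaw": 1},{"x": 0.95,"y": 0.13,"z": 0.15,"az": -0.95,"jaw": 1},{"x": 0.95,"y": 0.13,"z": 0.15,"az": -0.95,"jaw": 1},{"x": 0.95,"y": 0.13,"z": 0.15,"az": -0.95,"jaw": 1}]'

```text
schema error: expected keys x, y, z, ax, ay, az, jaw
```

```bash
python3 - <<'E'
from h import *
plan(((502,-436.4,90),down(111.7)))
E
```

```text
t 0.1 tcp [ 182.3 -491.9  190.4] [-179.9   -0.    20.3] F [-0.9  0.8 -0.9] grip 91.9 0.0 q [-1.36  0.34  1.52 -0.    1.28 -0.15]
shift [1.595 0.296 0.502] turn [-1.000e-03 -1.000e-03 -1.523e+00]
```

Call:
send_rows --rows '[{"x": 0.24,"y": 0.03,"z": 0.04,"ax": 0,"ay": 0,"az": -0.17,"jaw": 1},{"x": 0.48,"y": 0.065,"z": 0.08,"ax": 0,"ay": 0,"az": -0.34,"jaw": 1},{"x": 0.72,"y": 0.1,"z": 0.12,"ax": 0,"ay": 0,"az": -0.51,"jaw": 1},{"x": 0.95,"y": 0.13,"z": 0.15,"ax": 0,"ay": 0,"az": -0.68,"jaw": 1},{"x": 0.95,"y": 0.13,"z": 0.15,"ax": 0,"ay": 0,"az": -0.83,"jaw": 1},{"x": 0.95,"y": 0.13,"z": 0.15,"ax": 0,"ay": 0,"az": -0.95,"jaw": 1},{"x": 0.95,"y": 0.13,"z": 0.15,"ax": 0,"ay": 0,"az": -0.95,"jaw": 1},{"x": 0.95,"y": 0.13,"z": 0.15,"ax": 0,"ay": 0,"az": -0.95,"jaw": 1},{"x": 0.95,"y": 0.13,"z": 0.15,"ax": 0,"ay": 0,"az": -0.95,"jaw": 1},{"x": 0.95,"y": 0.13,"z": 0.15,"ax": 0,"ay": 0,"az": -0.95,"jaw": 1}]'

```text
time: 1.35
tool_pos: [369.5, -450.8, 161.1]
tcp_rot: [3.141, 0.0, 1.349]
contact_force: [1.2, -0.1, 1.3]
grip_width: 91.9
finger_force: 0.0
```

```bash
python3 - <<'E'
from h import *
plan(((502,-436.4,90),down(111.7)))
E
```

```text
t 1.35 tcp [ 369.5 -450.8  161.1] [180.    0.   77.3] F [ 1.2 -0.1  1.3] grip 91.9 0.0 q [-1.02  0.47  1.41 -0.    1.26 -0.79]
shift [0.216 0.63  0.356] turn [ 0.     0.    -0.574]
```

Call:
send_rows --rows '[{"x": 0.07,"y": 0.2,"z": 0.06,"ax": 0,"ay": 0,"az": -0.15,"jaw": 1},{"x": 0.14,"y": 0.4,"z": 0.12,"ax": 0,"ay": 0,"az": -0.3,"jaw": 1},{"x": 0.216,"y": 0.63,"z": 0.2,"ax": 0,"ay": 0,"az": -0.45,"jaw": 1},{"x": 0.216,"y": 0.63,"z": 0.25,"ax": 0,"ay": 0,"az": -0.575,"jaw": 1},{"x": 0.216,"y": 0.63,"z": 0.32,"ax": 0,"ay": 0,"az": -0.575,"jaw": 1},{"x": 0.216,"y": 0.63,"z": 0.355,"ax": 0,"ay": 0,"az": -0.575,"jaw": 1},{"x": 0.216,"y": 0.63,"z": 0.355,"ax": 0,"ay": 0,"az": -0.575,"jaw": 1},{"x": 0.216,"y": 0.63,"z": 0.355,"ax": 0,"ay": 0,"az": -0.575,"jaw": 1},{"x": 0.216,"y": 0.63,"z": 0.355,"ax": 0,"ay": 0,"az": -0.575,"jaw": 1},{"x": 0.216,"y": 0.63,"z": 0.355,"ax": 0,"ay": 0,"az": -0.575,"jaw": 1}]'

```text
time: 2.6
tool_pos: [502.1, -436.4, 90.5]
tcp_rot: [3.141, 0.001, 1.951]
contact_force: [0.1, 0.4, 0.1]
grip_width: 91.8
finger_force: 0.0
```

```bash
python3 - <<'E'
from h import *
plan(((502,-436.4,8),down(111.7)))
save('wrist','w0')
E
```

```text
t 2.6 tcp [ 502.1 -436.4   90.5] [180.    0.  111.8] F [0.1 0.4 0.1] grip 91.8 0.0 q [-0.83  0.68  1.23 -0.    1.23 -1.21]
shift [ 0.    -0.001  0.412] turn [0.    0.001 0.002]
```

View pics/w0.png

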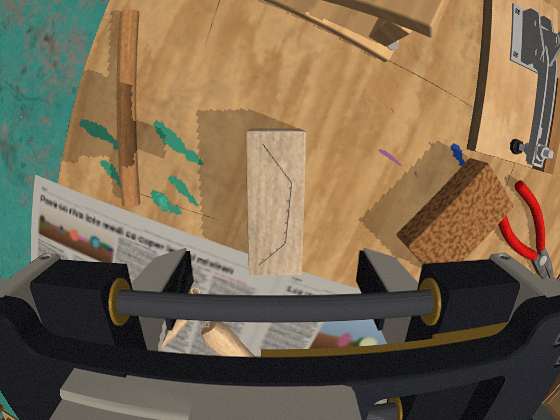

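The wrist view shows the blank upright at columns 247-303, aligned with the jaws and centred between the fingers (about 185 and 362). I'll go down and grip.

Call:
send_rows --rows '[{"x": 0,"y": 0,"z": 0.12,"ax": 0,"ay": 0,"az": 0,"jaw": 1},{"x": 0,"y": 0,"z": 0.24,"ax": 0,"ay": 0,"az": 0,"jaw": 1},{"x": 0,"y": 0,"z": 0.34,"ax": 0,"ay": 0,"az": 0,"jaw": 1},{"x": 0,"y": 0,"z": 0.41,"ax": 0,"ay": 0,"az": 0,"jaw": 1},{"x": 0,"y": 0,"z": 0.41,"ax": 0,"ay": 0,"az": 0,"jaw": -0.2},{"x": 0,"y": 0,"z": 0.41,"ax": 0,"ay": 0,"az": 0,"jaw": -0.2},{"x": 0,"y": 0,"z": 0.41,"ax": 0,"ay": 0,"az": 0,"jaw": -0.2},{"x": 0,"y": 0,"z": 0.41,"ax": 0,"ay": 0,"az": 0,"jaw": -0.2},{"x": 0,"y": 0,"z": 0.41,"ax": 0,"ay": 0,"az": 0,"jaw": -0.2},{"x": 0,"y": 0,"z": 0.41,"ax": 0,"ay": 0,"az": 0,"jaw": -0.2}]'

```text
time: 3.9
tool_pos: [502.0, -436.2, 8.2]
tcp_rot: [3.142, 0.0, 1.952]
contact_force: [0.8, -0.4, -0.6]
grip_width: 38.6
finger_force: 0.0
```

```bash
python3 - <<'E'
from h import *
plan(((502,-436.4,230),down(111.7)),((480,-250,230),bedtool()),)
print(bed([0,-10,8]),bed([0,-10,108]))
E
```

```text
t 3.9 tcp [ 502.  -436.2    8.2] [180.    0.  111.8] F [ 0.8 -0.4 -0.6] grip 38.6 0.0 q [-0.83  0.77  1.31 -0.    1.06 -1.21]
shift [-1.000e-03 -0.000e+00 -1.109e+00] turn [0.    0.    0.002]
shift [ 0.905  0.244 -1.109] turn [-0.491 -0.114  0.428]
[ 485.23616739 -198.15949786   68.92820323] [ 435.38689626 -194.28004329  155.53074361]
```

The opening is 38.6 mm with no force, so the fingers didn't take the block. I'll look.

```bash
python3 - <<'E'
from h import *
im,_=save('wrist','w1'); save('top','t1')
m=bot.camera_model('wrist');print(m)
E
```

```text
{'vertical_fov': 65.70646984690485, 'cx': 274.3888604510515, 'cy': 211.56985995212423, 'T_tool_cam': array([[ 5.01599241e-05, -9.55193508e-01, -2.95982027e-01,
         7.98960778e+01],
       [ 9.99999682e-01, -1.87669624e-04,  7.75117047e-04,
        -1.19110711e+00],
       [-7.95933607e-04, -2.95981972e-01,  9.55193195e-01,
        -1.93110898e+02],
       [ 0.00000000e+00,  0.00000000e+00,  0.00000000e+00,
         1.00000000e+00]])}
```

View pics/w1.png

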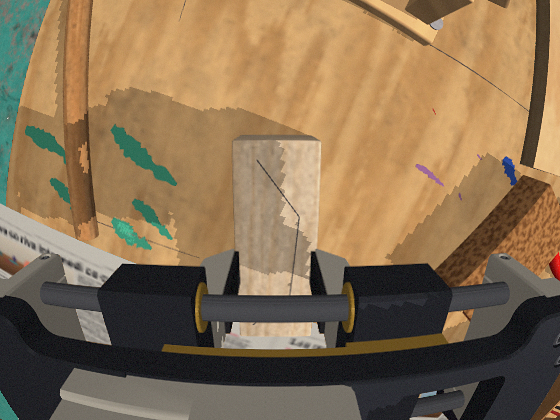

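The fingers do straddle the block (finger faces at columns 237 and 312, block at 233-321), but no force reads. I'll re-read the state and close fully to see.

Call:
send_rows --rows '[{"x": 0,"y": 0,"z": 0,"ax": 0,"ay": 0,"az": 0,"jaw": -1},{"x": 0,"y": 0,"z": 0,"ax": 0,"ay": 0,"az": 0,"jaw": -1},{"x": 0,"y": 0,"z": 0,"ax": 0,"ay": 0,"az": 0,"jaw": -1},{"x": 0,"y": 0,"z": 0,"ax": 0,"ay": 0,"az": 0,"jaw": -1},{"x": 0,"y": 0,"z": 0,"ax": 0,"ay": 0,"az": 0,"jaw": -1},{"x": 0,"y": 0,"z": 0,"ax": 0,"ay": 0,"az": 0,"jaw": -1},{"x": 0,"y": 0,"z": 0,"ax": 0,"ay": 0,"az": 0,"jaw": -1},{"x": 0,"y": 0,"z": 0,"ax": 0,"ay": 0,"az": 0,"jaw": -1},{"x": 0,"y": 0,"z": 0,"ax": 0,"ay": 0,"az": 0,"jaw": -1},{"x": 0,"y": 0,"z": 0,"ax": 0,"ay": 0,"az": 0,"jaw": -1}]'

```text
time: 5.25
tool_pos: [502.0, -436.2, 8.0]
tcp_rot: [-3.142, 0.0, 1.952]
contact_force: [1.0, 0.7, -0.3]
grip_width: 0.2
finger_force: 0.0
```

```bash
python3 - <<'E'
from h import *
plan()
# where block lies: wrist fisheye depth -> world
im,d=save('wrist','w2'); m=bot.camera_model('wrist'); f=210/np.tan(np.radians(m['vertical_fov'])/2)
p,R,o=cur(); T=m['T_tool_cam']
for n,D in(('w0',np.load('pics/w0.npy')),('w2',d)):
    v,u=np.mgrid[0:420,0:560];x=u-m['cx'];y=v-m['cy'];r=np.hypot(x,y)+1e-9;th=r/f
    C=np.stack([np.tan(th)*x/r*D,np.tan(th)*y/r*D,D],-1)
    t=C@T[:3,:3].T+T[:3,3]
    P=R.apply(t.reshape(-1,3)).reshape(t.shape)+(p if n=='w2' else np.array([502.1,-436.4,90.5]))
    q=P[100:290,200:340].reshape(-1,3);s=P[100:330,100:440]
    z=q[(q[:,2]>32)&(q[:,2]<46)];rr=cv2.minAreaRect(z[:,:2].astype(np.float32));print(n,len(z),rr,np.median(z[:,2]))
E
```

```text
t 5.25 tcp [ 502.  -436.2    8. ] [-180.     0.   111.8] F [ 1.   0.7 -0.3] grip 0.2 0.0 q [-0.83  0.77  1.31 -0.    1.06 -1.21]
w0 8244 ((498.9862365722656, -429.28741455078125), (45.51932144165039, 119.6737289428711), 21.543922424316406) 39.329375756142454
w2 10100 ((489.77490234375, -406.3443298339844), (45.51943588256836, 70.41242218017578), 21.471027374267578) 39.38083931176733
```

View pics/w2.png

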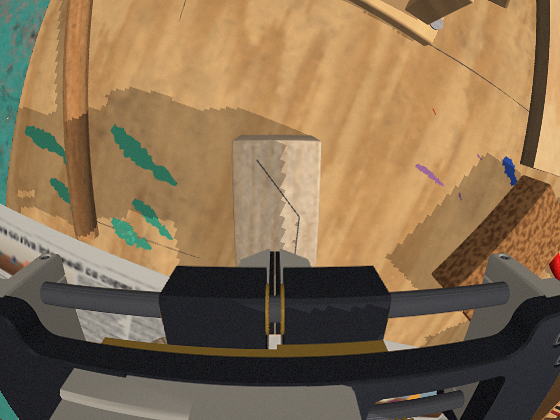

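The fingers closed to 0.2 mm with no force while the picture shows them at row 250, inside the block (columns 233-321). That contradicts itself: reported width and forces say nothing is there, yet both cameras put the block at (498,-428). I'll lift clear and open up, then check whether the block moved.

Call:
send_rows --rows '[{"x": 0,"y": 0,"z": -0.1,"ax": 0,"ay": 0,"az": 0,"jaw": -1},{"x": 0,"y": 0,"z": -0.2,"ax": 0,"ay": 0,"az": 0,"jaw": -1},{"x": 0,"y": 0,"z": -0.3,"ax": 0,"ay": 0,"az": 0,"jaw": -1},{"x": 0,"y": 0,"z": -0.4,"ax": 0,"ay": 0,"az": 0,"jaw": -1},{"x": 0,"y": 0,"z": -0.4,"ax": 0,"ay": 0,"az": 0,"jaw": -1},{"x": 0,"y": 0,"z": -0.4,"ax": 0,"ay": 0,"az": 0,"jaw": -1},{"x": 0,"y": 0,"z": -0.4,"ax": 0,"ay": 0,"az": 0,"jaw": -1},{"x": 0,"y": 0,"z": -0.4,"ax": 0,"ay": 0,"az": 0,"jaw": -1},{"x": 0,"y": 0,"z": -0.4,"ax": 0,"ay": 0,"az": 0,"jaw": -1},{"x": 0,"y": 0,"z": -0.4,"ax": 0,"ay": 0,"az": 0,"jaw": -1}]'

```text
time: 6.55
tool_pos: [502.0, -436.2, 87.9]
tcp_rot: [-3.142, -0.0, 1.952]
contact_force: [1.2, -0.7, -0.2]
grip_width: 0.5
finger_force: 0.0
```

```bash
cat >> h.py <<'E'
def wcloud(d,p,R):
    m=bot.camera_model('wrist'); f=210/np.tan(np.radians(m['vertical_fov'])/2);T=m['T_tool_cam']
    v,u=np.mgrid[0:420,0:560];x=u-m['cx'];y=v-m['cy'];r=np.hypot(x,y)+1e-9;t=np.tan(r/f)/r
    C=np.stack([t*x*d,t*y*d,d],-1)@T[:3,:3].T+T[:3,3]
    return R.apply(C.reshape(-1,3)).reshape(C.shape)+p
E
python3 - <<'E'
from h import *
plan(); p,R,o=cur()
im,d=save('wrist','w3');P=wcloud(d,p,R)
q=P[100:290,200:340].reshape(-1,3);z=q[(q[:,2]>32)&(q[:,2]<46)]
print(cv2.minAreaRect(z[:,:2].astype(np.float32)),np.median(z[:,2]))
im,d=save('top','t3');P=cloud('top',d);q=P[185:250,335:410].reshape(-1,3);z=q[(q[:,2]>25)&(q[:,2]<50)]
print(cv2.minAreaRect(z[:,:2].astype(np.float32)),len(z))
print(np.round(P[200:236:4,375],0).tolist())
E
```

```text
t 6.55 tcp [ 502.  -436.2   87.9] [-180.    -0.   111.8] F [ 1.2 -0.7 -0.2] grip 0.5 0.0 q [-0.83  0.68  1.24 -0.    1.22 -1.21]
((495.47406005859375, -420.49273681640625), (45.38899230957031, 100.5979232788086), 21.775609970092773) 39.35836637751743
((0.0, 0.0), (0.0, 0.0), 0.0) 0
[[449.0, -313.0, 531.0], [444.0, -315.0, 525.0], [437.0, -314.0, 525.0], [430.0, -313.0, 527.0], [422.0, -311.0, 536.0], [414.0, -308.0, 547.0], [407.0, -306.0, 552.0], [401.0, -305.0, 556.0], [393.0, -302.0, 565.0]]
```

View pics/w3.png

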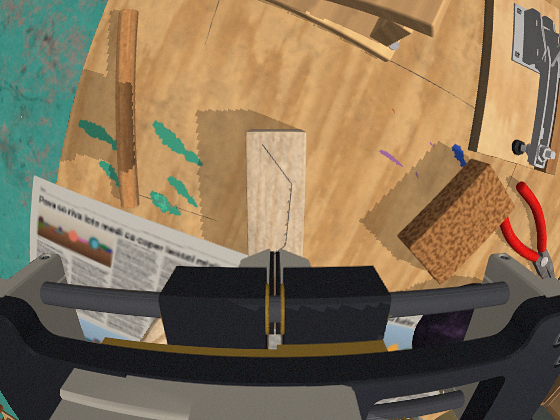

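The block hasn't moved, and the finger tips sit at row 250 both in free air and at z = 8. So the visible tips may really end above the block. Next I'll check where they lie in the tool frame by depth.

```bash
python3 - <<'E'
from h import *
for n in('w0','w1','w2','w3'):
    d=np.load(f'pics/{n}.npy');t=wcloud(d,np.zeros(3),Ro.identity())
    cols=(180,370) if n=='w0' else (230,316) if n=='w1' else (268,282)
    print(n)
    for u in cols: print(u,[(v,t[v,u].round(0).tolist(),int(d[v,u])) for v in (236,246,250,254,258,264)])
E
```

```text
w0
180 [(236, [-33.0, -92.0, 91.0], 304), (246, [-43.0, -93.0, 89.0], 306), (250, [10.0, -52.0, -37.0], 169), (254, [10.0, -51.0, -42.0], 164), (258, [9.0, -50.0, -46.0], 161), (264, [9.0, -48.0, -53.0], 154)]
370 [(236, [-33.0, 92.0, 92.0], 305), (246, [-44.0, 93.0, 92.0], 308), (250, [10.0, 50.0, -38.0], 169), (254, [10.0, 49.0, -43.0], 163), (258, [11.0, 47.0, -49.0], 157), (264, [9.0, 46.0, -53.0], 154)]
w1
230 [(236, [-0.0, -31.0, 9.0], 216), (246, [-6.0, -31.0, 7.0], 216), (250, [10.0, -25.0, -37.0], 170), (254, [10.0, -24.0, -41.0], 166), (258, [11.0, -23.0, -48.0], 159), (264, [10.0, -22.0, -53.0], 154)]
316 [(236, [16.0, 21.0, -31.0], 174), (246, [10.0, 22.0, -31.0], 175), (250, [10.0, 21.0, -37.0], 170), (254, [10.0, 20.0, -42.0], 164), (258, [9.0, 20.0, -45.0], 162), (264, [9.0, 19.0, -51.0], 156)]
w2
268 [(236, [16.0, -4.0, -31.0], 173), (246, [11.0, -5.0, -32.0], 174), (250, [10.0, -4.0, -37.0], 169), (254, [10.0, -4.0, -41.0], 165), (258, [10.0, -4.0, -47.0], 160), (264, [10.0, -4.0, -52.0], 155)]
282 [(236, [16.0, 3.0, -30.0], 174), (246, [10.0, 3.0, -31.0], 175), (250, [10.0, 3.0, -37.0], 169), (254, [10.0, 3.0, -41.0], 166), (258, [10.0, 3.0, -47.0], 160), (264, [11.0, 3.0, -54.0], 153)]
w3
268 [(236, [-15.0, -6.0, 49.0], 259), (246, [-24.0, -6.0, 49.0], 261), (250, [10.0, -4.0, -37.0], 170), (254, [10.0, -4.0, -42.0], 165), (258, [10.0, -4.0, -47.0], 160), (264, [10.0, -4.0, -53.0], 154)]
282 [(236, [-15.0, 5.0, 49.0], 259), (246, [-24.0, 5.0, 48.0], 260), (250, [10.0, 3.0, -36.0], 170), (254, [10.0, 3.0, -42.0], 164), (258, [10.0, 3.0, -47.0], 160), (264, [10.0, 3.0, -53.0], 155)]
```

By depth the finger ends lie at tool z ≈ -35 mm in every picture. The reported TCP is therefore about 35 mm beyond the real finger tips, and at "z = 8" the tips were at about 43 mm, above the 39 mm block. I'll correct every height by that offset. I'll open, then go down to a commanded z of -28, which puts the tips at about 7 mm.

```bash
python3 - <<'E'
from h import *
d=np.load('pics/w3.npy');t=wcloud(d,np.zeros(3),Ro.identity())
print([(v,t[v,u].round(0).tolist()) for u in(260,268,288) for v in (247,248,249)])
plan(((501.5,-438,-28),down(111.7)))
E
```

```text
[(247, [-25.0, -13.0, 48.0]), (248, [-26.0, -13.0, 49.0]), (249, [-27.0, -13.0, 48.0]), (247, [-25.0, -6.0, 48.0]), (248, [-26.0, -6.0, 49.0]), (249, [10.0, -4.0, -35.0]), (247, [-25.0, 10.0, 50.0]), (248, [-26.0, 10.0, 48.0]), (249, [-27.0, 10.0, 49.0])]
t 6.65 tcp [ 502.  -436.2   88. ] [180.    0.  111.8] F [-0.2  1.1  0.1] grip 0.4 0.0 q [-0.83  0.68  1.24 -0.    1.22 -1.21]
shift [-0.007 -0.006  0.58 ] turn [0.    0.    0.002]
```

Call:
send_rows --rows '[{"x": 0,"y": 0,"z": 0,"ax": 0,"ay": 0,"az": 0,"jaw": 1},{"x": 0,"y": 0,"z": 0,"ax": 0,"ay": 0,"az": 0,"jaw": 1},{"x": 0,"y": 0,"z": 0,"ax": 0,"ay": 0,"az": 0,"jaw": 1},{"x": 0,"y": 0,"z": 0,"ax": 0,"ay": 0,"az": 0,"jaw": 1},{"x": 0,"y": 0,"z": 0,"ax": 0,"ay": 0,"az": 0,"jaw": 1},{"x": 0,"y": 0,"z": 0,"ax": 0,"ay": 0,"az": 0,"jaw": 1},{"x": 0,"y": 0,"z": 0,"ax": 0,"ay": 0,"az": 0,"jaw": 1},{"x": 0,"y": 0,"z": 0.1,"ax": 0,"ay": 0,"az": 0,"jaw": 1},{"x": 0,"y": 0,"z": 0.2,"ax": 0,"ay": 0,"az": 0,"jaw": 1},{"x": 0,"y": 0,"z": 0.2,"ax": 0,"ay": 0,"az": 0,"jaw": 1}]'

```text
time: 7.9
tool_pos: [501.1, -435.3, 46.4]
tcp_rot: [-3.14, -0.003, 1.952]
contact_force: [0.1, 0.1, -0.4]
grip_width: 91.1
finger_force: 0.0
```

Call:
send_rows --rows '[{"x": -0.007,"y": -0.006,"z": 0.13,"ax": 0,"ay": 0,"az": 0,"jaw": 1},{"x": -0.007,"y": -0.006,"z": 0.24,"ax": 0,"ay": 0,"az": 0,"jaw": 1},{"x": -0.007,"y": -0.006,"z": 0.33,"ax": 0,"ay": 0,"az": 0,"jaw": 1},{"x": -0.007,"y": -0.006,"z": 0.38,"ax": 0,"ay": 0,"az": 0,"jaw": 1},{"x": -0.007,"y": -0.006,"z": 0.38,"ax": 0,"ay": 0,"az": 0,"jaw": -0.5},{"x": -0.007,"y": -0.006,"z": 0.38,"ax": 0,"ay": 0,"az": 0,"jaw": -0.5},{"x": -0.007,"y": -0.006,"z": 0.38,"ax": 0,"ay": 0,"az": 0,"jaw": -0.5},{"x": -0.007,"y": -0.006,"z": 0.38,"ax": 0,"ay": 0,"az": 0,"jaw": -0.5},{"x": -0.007,"y": -0.006,"z": 0.38,"ax": 0,"ay": 0,"az": 0,"jaw": -0.5},{"x": -0.007,"y": -0.006,"z": 0.38,"ax": 0,"ay": 0,"az": 0,"jaw": -0.5}]'

```text
time: 9.15
tool_pos: [501.7, -438.0, -27.7]
tcp_rot: [3.141, 0.001, 1.952]
contact_force: [0.5, 0.6, 0.2]
grip_width: 45.1
finger_force: 30.0
```

```bash
python3 - <<'E'
from h import *
plan(((501.5,-438,150),down(111.7)))
E
```

```text
t 9.15 tcp [ 501.7 -438.   -27.7] [180.    0.  111.8] F [0.5 0.6 0.2] grip 45.1 30.0 q [-0.83  0.81  1.33  0.    1.   -1.21]
shift [-0.    -0.001 -0.888] turn [0.    0.001 0.002]
```

Gripped: 45.1 mm opening, 30 N. I'll lift.

Call:
send_rows --rows '[{"x": 0,"y": 0,"z": -0.15,"ax": 0,"ay": 0,"az": 0,"jaw": -0.5},{"x": 0,"y": 0,"z": -0.35,"ax": 0,"ay": 0,"az": 0,"jaw": -0.5},{"x": 0,"y": 0,"z": -0.55,"ax": 0,"ay": 0,"az": 0,"jaw": -0.5},{"x": 0,"y": 0,"z": -0.75,"ax": 0,"ay": 0,"az": 0,"jaw": -0.5},{"x": 0.1,"y": 0,"z": -0.9,"ax": 0,"ay": 0,"az": 0.05,"jaw": -0.5},{"x": 0.25,"y": 0,"z": -0.9,"ax": 0,"ay": 0,"az": 0.2,"jaw": -0.5},{"x": 0.4,"y": 0,"z": -0.9,"ax": 0,"ay": 0,"az": 0.35,"jaw": -0.5},{"x": 0.4,"y": 0,"z": -0.9,"ax": 0,"ay": 0,"az": 0.43,"jaw": -0.5},{"x": 0.4,"y": 0,"z": -0.9,"ax": 0,"ay": 0,"az": 0.43,"jaw": -0.5},{"x": 0.4,"y": 0,"z": -0.9,"ax": 0,"ay": 0,"az": 0.43,"jaw": -0.5}]'

```text
time: 10.4
tool_pos: [471.7, -363.9, 151.9]
tcp_rot: [-3.141, 0.0, 1.503]
contact_force: [0.3, 0.3, -0.7]
grip_width: 45.0
finger_force: 30.0
```

```bash
python3 - <<'E'
from h import *
print(bed([6,-15,72]))
plan((bed([6,-15,72]),bedtool()))
E
```

```text
[ 458.12517663 -201.06473879  127.35382907]
t 10.4 tcp [ 471.7 -363.9  151.9] [-180.     0.    86.1] F [ 0.3  0.3 -0.7] grip 45.0 30.0 q [-0.79  0.5   1.38 -0.    1.26 -0.72]
shift [ 0.808 -0.123  0.123] turn [-0.5   -0.002  0.009]
```

Call:
send_rows --rows '[{"x": 0.1,"y": -0.02,"z": 0.0,"ax": -0.15,"ay": 0,"az": 0,"jaw": -0.5},{"x": 0.2,"y": -0.05,"z": 0.0,"ax": -0.3,"ay": 0,"az": 0,"jaw": -0.5},{"x": 0.35,"y": -0.09,"z": 0.0,"ax": -0.45,"ay": 0,"az": 0,"jaw": -0.5},{"x": 0.5,"y": -0.123,"z": 0.05,"ax": -0.5,"ay": 0,"az": 0.01,"jaw": -0.5},{"x": 0.65,"y": -0.123,"z": 0.1,"ax": -0.5,"ay": 0,"az": 0.01,"jaw": -0.5},{"x": 0.75,"y": -0.123,"z": 0.123,"ax": -0.5,"ay": 0,"az": 0.01,"jaw": -0.5},{"x": 0.808,"y": -0.123,"z": 0.123,"ax": -0.5,"ay": 0,"az": 0.01,"jaw": -0.5},{"x": 0.808,"y": -0.123,"z": 0.123,"ax": -0.5,"ay": 0,"az": 0.01,"jaw": -0.5},{"x": 0.808,"y": -0.123,"z": 0.123,"ax": -0.5,"ay": 0,"az": 0.01,"jaw": -0.5},{"x": 0.808,"y": -0.123,"z": 0.123,"ax": -0.5,"ay": 0,"az": 0.01,"jaw": -0.5}]'

```text
time: 11.65
tool_pos: [458.5, -201.6, 127.6]
tcp_rot: [2.618, -0.002, 1.491]
contact_force: [0.8, 0.4, -0.5]
grip_width: 44.7
finger_force: 30.0
```

```bash
python3 - <<'E'
from h import *
plan((bed([6,-15,-28]),bedtool()),(bed([6,-15,-24]),bedtool()))
p,R,o=cur()
im,d=save('wrist','w4')
P=wcloud(d,p,R); Q=(P-B)@RB
# bed frame checks: bed surface, stops
m=(abs(Q[...,2])<25)&(Q[...,0]>-20)&(Q[...,0]<60)&(Q[...,1]>65)&(Q[...,1]<100); q=Q[m]; print('bed pts z left',len(q),np.median(q[:,2]) if len(q) else 0)
for y0 in(-75,-40,0,30,60,80):
    m=(abs(Q[...,2])<25)&(Q[...,0]>-20)&(Q[...,0]<60)&(Q[...,1]>y0)&(Q[...,1]<y0+20);print(y0,m.sum(),np.median(Q[m][:,2]) if m.any() else None)
m=(Q[...,2]>6)&(Q[...,2]<20)&(Q[...,0]<-10)&(Q[...,0]>-50);
l,n=cv2.connectedComponents(m.astype(np.uint8))
for i in range(1,l):
    q=Q[n==i]
    if len(q)>25: print('cand',len(q),q.mean(0).round(1),q.min(0).round(0),q.max(0).round(0))
E
```

```text
t 11.65 tcp [ 458.5 -201.6  127.6] [ 1.50e+02 -1.00e-01  8.54e+01] F [ 0.8  0.4 -0.5] grip 44.7 30.0 q [-0.82  0.16  2.15  0.71  0.55 -1.29]
shift [ 0.002 -0.003  0.5  ] turn [ 0.    -0.001 -0.003]
shift [ 0.002 -0.003  0.48 ] turn [ 0.    -0.001 -0.003]
bed pts z left 2525 0.09551658852061569
-75 3 0.8011945534641443
-40 180 0.10534579939824684
0 182 0.06513118364965433
30 687 0.08814905203439206
60 1653 0.1311539348254011
80 1462 0.05220477567032149
cand 106 [-31.9  46.7  13.4] [-37.  42.   6.] [-23.  49.  15.]
```

View pics/w4.png

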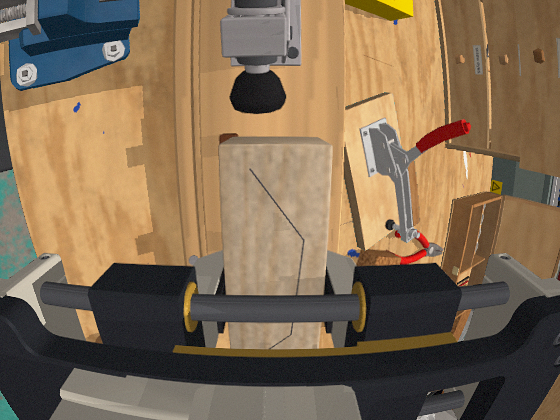

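The held block is at columns 220-330, the clamp pad at (258,90) is clear ahead of it, and the left stop peeks out at (229,137). The measured bed plane agrees within 0.1 mm, so I'll lower it.

Call:
send_rows --rows '[{"x": 0,"y": 0,"z": 0.1,"ax": 0,"ay": 0,"az": 0,"jaw": -0.5},{"x": 0,"y": 0,"z": 0.2,"ax": 0,"ay": 0,"az": 0,"jaw": -0.5},{"x": 0,"y": 0,"z": 0.3,"ax": 0,"ay": 0,"az": 0,"jaw": -0.5},{"x": 0,"y": 0,"z": 0.4,"ax": 0,"ay": 0,"az": 0,"jaw": -0.5},{"x": 0,"y": 0,"z": 0.44,"ax": 0,"ay": 0,"az": 0,"jaw": -0.5},{"x": 0,"y": 0,"z": 0.46,"ax": 0,"ay": 0,"az": 0,"jaw": -0.5},{"x": 0,"y": 0,"z": 0.475,"ax": 0,"ay": 0,"az": 0,"jaw": -0.5},{"x": 0,"y": 0,"z": 0.485,"ax": 0,"ay": 0,"az": 0,"jaw": -0.5},{"x": 0,"y": 0,"z": 0.492,"ax": 0,"ay": 0,"az": 0,"jaw": -0.5},{"x": 0,"y": 0,"z": 0.492,"ax": 0,"ay": 0,"az": 0,"jaw": -0.5}]'

```text
time: 12.95
tool_pos: [507.4, -204.5, 42.3]
tcp_rot: [2.618, -0.002, 1.491]
contact_force: [-0.1, -0.1, -0.9]
grip_width: 44.8
finger_force: 30.0
```

```bash
python3 - <<'E'
from h import *
p,R,o=cur();print('TCP bed',(p-B)@RB)
plan((bed([1,-15,-28]),bedtool()))
im,d=save('wrist','w5');Q=(wcloud(d,p,R)-B)@RB
m=(Q[...,2]>30)&(Q[...,2]<50)&(Q[...,0]>-35)&(Q[...,0]<45)&(Q[...,1]>0)&(Q[...,1]<62)
m[:,:150]=0;m[240:]=0
q=Q[m];print(len(q),np.median(q[:,2]),np.percentile(q[:,0],[1,99]),q[:,1].max()); A=np.c_[q,np.ones(len(q))]
print('top plane',np.linalg.lstsq(A[:,[0,1,3]],q[:,2],rcond=None)[0])
E
```

```text
TCP bed [  6.25651953 -14.58467007 -26.34483792]
t 12.95 tcp [ 507.4 -204.5   42.3] [ 1.50e+02 -1.00e-01  8.55e+01] F [-0.1 -0.1 -0.9] grip 44.8 30.0 q [-0.73  0.4   2.14  1.09  0.35 -1.64]
shift [-0.002 -0.026  0.008] turn [ 0.    -0.001 -0.003]
10865 41.24466977623327 [-16.28251712  27.41214725] 53.9301240353433
top plane [ 6.54328761e-04 -1.29479050e-02  4.15973245e+01]
```

The underside is about 1.3 mm above the bed, parallel, at x +5.5. I'll ease it down and to the stops, then release.

Call:
send_rows --rows '[{"x": 0,"y": -0.005,"z": 0.004,"ax": 0,"ay": 0,"az": 0,"jaw": -0.5},{"x": 0,"y": -0.01,"z": 0.007,"ax": 0,"ay": 0,"az": 0,"jaw": -0.5},{"x": 0,"y": -0.015,"z": 0.008,"ax": 0,"ay": 0,"az": 0,"jaw": -0.5},{"x": 0,"y": -0.02,"z": 0.008,"ax": 0,"ay": 0,"az": 0,"jaw": -0.5},{"x": 0,"y": -0.022,"z": 0.008,"ax": 0,"ay": 0,"az": 0,"jaw": -0.5},{"x": 0,"y": -0.022,"z": 0.008,"ax": 0,"ay": 0,"az": 0,"jaw": -0.5},{"x": 0,"y": -0.022,"z": 0.008,"ax": 0,"ay": 0,"az": 0,"jaw": -0.5},{"x": 0,"y": -0.022,"z": 0.008,"ax": 0,"ay": 0,"az": 0,"jaw": -0.5},{"x": 0,"y": -0.022,"z": 0.008,"ax": 0,"ay": 0,"az": 0,"jaw": -0.5},{"x": 0,"y": -0.022,"z": 0.008,"ax": 0,"ay": 0,"az": 0,"jaw": -0.5}]'

```text
time: 14.25
tool_pos: [505.1, -204.8, 39.7]
tcp_rot: [2.616, -0.001, 1.491]
contact_force: [-2.0, 0.5, 7.0]
grip_width: 44.7
finger_force: 30.0
```

```bash
python3 - <<'E'
from h import *
p,R,o=cur();print('TCP bed',(p-B)@RB)
plan()
E
```

```text
TCP bed [  2.99567172 -15.04424565 -27.42918449]
t 14.25 tcp [ 505.1 -204.8   39.7] [ 1.499e+02 -1.000e-01  8.540e+01] F [-2.   0.5  7. ] grip 44.7 30.0 q [-0.73  0.41  2.15  1.12  0.34 -1.68]
```

Contact reads about 7 N. I'll release, then back out along the bed normal.

Call:
send_rows --rows '[{"x": 0,"y": 0,"z": 0,"ax": 0,"ay": 0,"az": 0,"jaw": 0.1},{"x": 0,"y": 0,"z": 0,"ax": 0,"ay": 0,"az": 0,"jaw": 0.3},{"x": 0,"y": 0,"z": 0,"ax": 0,"ay": 0,"az": 0,"jaw": 0.7},{"x": 0,"y": 0,"z": 0,"ax": 0,"ay": 0,"az": 0,"jaw": 0.7},{"x": 0,"y": 0,"z": 0,"ax": 0,"ay": 0,"az": 0,"jaw": 0.7},{"x": 0,"y": 0,"z": -0.1,"ax": 0,"ay": 0,"az": 0,"jaw": 0.7},{"x": 0,"y": 0,"z": -0.25,"ax": 0,"ay": 0,"az": 0,"jaw": 0.7},{"x": 0,"y": 0,"z": -0.45,"ax": 0,"ay": 0,"az": 0,"jaw": 0.7},{"x": 0,"y": 0,"z": -0.6,"ax": 0,"ay": 0,"az": 0,"jaw": 0.7},{"x": 0,"y": 0,"z": -0.6,"ax": 0,"ay": 0,"az": 0,"jaw": 0.7}]'

```text
time: 15.5
tool_pos: [444.8, -200.6, 144.4]
tcp_rot: [2.615, 0.0, 1.491]
contact_force: [-0.5, 0.6, -0.0]
grip_width: 78.4
finger_force: 0.0
```

```bash
python3 - <<'E'
from h import *
p,R,o=cur();print('TCP bed',(p-B)@RB);plan()
im,d=save('wrist','w6');Q=(wcloud(d,p,R)-B)@RB
m=(Q[...,2]>34)&(Q[...,2]<46)&(Q[...,0]>-35)&(Q[...,0]<45)&(Q[...,1]>-70)&(Q[...,1]<62);m[260:]=0
q=Q[m];print(len(q),np.median(q[:,2]),np.percentile(q[:,0],[.5,99.5]),np.percentile(q[:,1],[.5,99.5]));print(cv2.minAreaRect(q[:,:2].astype(np.float32)))
# handle: dark points beyond hinge
m=(Q[...,2]>60)&(Q[...,1]>150)&(Q[...,1]<320)&(Q[...,2]<260)&(abs(Q[...,0])<60);q=Q[m];print('handle',len(q),q.mean(0) if len(q) else '')
im,d=save('scene','s6');Q=(cloud('scene',d)-B)@RB
m=(Q[...,2]>85)&(Q[...,1]>180)&(Q[...,1]<320)&(Q[...,2]<260)&(abs(Q[...,0])<60);q=Q[m];print('handle scene',len(q))
if len(q):
    print(q.mean(0),q.min(0),q.max(0)); c=np.polyfit(q[:,1],q[:,2],1);print('slope ang',np.arctan(c[0]),'z at y=170',np.polyval(c,170))
E
```

```text
TCP bed [  2.95980902 -15.53778158  93.40971876]
t 15.5 tcp [ 444.8 -200.6  144.4] [149.8   0.   85.4] F [-0.5  0.6 -0. ] grip 78.4 0.0 q [-0.84  0.1   2.15  0.67  0.6  -1.27]
7522 40.04314505731267 [-23.71629443  21.04755813] [-54.16763465  53.15689771]
((-1.4365520477294922, -0.6357269287109375), (108.85733032226562, 45.66367721557617), 89.79183959960938)
handle 0 
handle scene 137
[  4.0326264  235.58863487 199.35432548] [ -8.60802933 194.86274271 134.7877018 ] [ 13.52837925 249.25883795 215.0079176 ]
slope ang 0.980658670778198 z at y=170 101.42503530513616
```

The block lies flat: centre x ≈ -1, y ≈ -6, height 40 mm. The handle measurement matches the stated geometry. Next I'll plan the handle push with closed fingers tilted 15°, keeping the 35 mm tip offset.

```bash
cat >> h.py <<'E'
RT=Ro.from_matrix(RB)*Ro.from_euler('y',15,degrees=True)*down(90)
def tip(p,R=RT): return bed(p)-R.apply([0,0,-35.3])
def handle(th,r=110): # tip centre for handle at angle th above the bed
    return [2,170+r*np.cos(th)-11*np.sin(th)-9.5,78+r*np.sin(th)+11*np.cos(th)]
E
python3 - <<'E'
from h import *
print(RT.as_euler('xyz',degrees=True))
plan((tip([0,-15,190]),RT),(tip([2,80,215]),RT),(tip([2,180,215]),RT),(tip([2,183,183]),RT))
E
```

```text
[165.     0.    85.55]
t 15.6 tcp [ 444.7 -199.8  142.3] [ 1.50e+02 -1.00e-01  8.54e+01] F [ 0.6 -0.3 -0.2] grip 77.8 0.0 q [-0.84  0.11  2.15  0.67  0.59 -1.27]
shift [-0.001 -0.054 -0.321] turn [ 0.25  -0.001 -0.003]
shift [ 0.474 -0.046 -0.445] turn [ 0.25  -0.001 -0.003]
shift [ 0.974 -0.047 -0.445] turn [ 0.25  -0.001 -0.003]
shift [ 0.989 -0.047 -0.285] turn [ 0.25  -0.001 -0.003]
```

Call:
send_rows --rows '[{"x": 0,"y": -0.03,"z": -0.16,"ax": 0.1,"ay": 0,"az": 0,"jaw": -1},{"x": 0,"y": -0.05,"z": -0.32,"ax": 0.2,"ay": 0,"az": 0,"jaw": -1},{"x": 0.05,"y": -0.05,"z": -0.445,"ax": 0.25,"ay": 0,"az": 0,"jaw": -1},{"x": 0.25,"y": -0.046,"z": -0.445,"ax": 0.25,"ay": 0,"az": 0,"jaw": -1},{"x": 0.45,"y": -0.046,"z": -0.445,"ax": 0.25,"ay": 0,"az": 0,"jaw": -1},{"x": 0.65,"y": -0.046,"z": -0.445,"ax": 0.25,"ay": 0,"az": 0,"jaw": -1},{"x": 0.85,"y": -0.046,"z": -0.445,"ax": 0.25,"ay": 0,"az": 0,"jaw": -1},{"x": 0.974,"y": -0.046,"z": -0.445,"ax": 0.25,"ay": 0,"az": 0,"jaw": -1},{"x": 0.974,"y": -0.046,"z": -0.445,"ax": 0.25,"ay": 0,"az": 0,"jaw": -1},{"x": 0.974,"y": -0.046,"z": -0.445,"ax": 0.25,"ay": 0,"az": 0,"jaw": -1}]'

```text
time: 16.85
tool_pos: [407.7, -1.6, 214.7]
tcp_rot: [2.881, -0.003, 1.492]
contact_force: [-0.3, 0.1, -0.4]
grip_width: 0.6
finger_force: 0.0
```

```bash
python3 - <<'E'
from h import *
p,R,o=cur();print('tip bed',(p+R.apply([0,0,-35.3])-B)@RB)
plan((tip([2,183,181]),RT),*[(tip(handle(t)),RT) for t in (1.1,.95,.8,.65,.5,.35,.2,.1,0)])
im,d=save('wrist','w7');Q=(wcloud(d,p,R)-B)@RB
m=(Q[...,2]>120)&(Q[...,1]>190)&(Q[...,1]<320)&(Q[...,2]<260)&(abs(Q[...,0])<60);q=Q[m];print('handle',len(q),q.mean(0),q.max(0),q.min(0))
c=np.polyfit(q[:,2],q[:,1],1);print('y at z=130,180,210',np.polyval(c,[130,180,210]))
E
```

```text
tip bed [  1.90953368 179.84599662 214.57465708]
t 16.85 tcp [407.7  -1.6 214.7] [165.1  -0.2  85.5] F [-0.3  0.1 -0.4] grip 0.6 0.0 q [-0.23 -0.07  1.98  0.05  0.97 -0.17]
shift [0.015 0.044 0.162] turn [-0.002 -0.002 -0.001]
shift [0.103 0.044 0.162] turn [-0.002 -0.002 -0.001]
shift [0.178 0.053 0.197] turn [-0.002 -0.002 -0.001]
shift [0.246 0.065 0.242] turn [-0.002 -0.002 -0.001]
shift [0.307 0.08  0.296] turn [-0.002 -0.002 -0.001]
shift [0.358 0.097 0.359] turn [-0.002 -0.002 -0.001]
shift [0.4   0.115 0.428] turn [-0.002 -0.002 -0.001]
shift [0.43  0.135 0.503] turn [-0.002 -0.002 -0.001]
shift [0.443 0.149 0.555] turn [-0.002 -0.002 -0.001]
shift [0.451 0.164 0.607] turn [-0.002 -0.002 -0.001]
handle 2662 [  2.57726239 224.79167237 195.19921906] [ 20.92277592 247.43786058 251.14883156] [-10.5391268  190.00025099 131.32021598]
y at z=130,180,210 [197.50944324 218.43164869 230.98497196]
```

Call:
send_rows --rows '[{"x": 0.015,"y": 0.03,"z": 0.1,"ax": 0,"ay": 0,"az": 0,"jaw": -1},{"x": 0.015,"y": 0.044,"z": 0.162,"ax": 0,"ay": 0,"az": 0,"jaw": -1},{"x": 0.06,"y": 0.044,"z": 0.162,"ax": 0,"ay": 0,"az": 0,"jaw": -1},{"x": 0.103,"y": 0.044,"z": 0.162,"ax": 0,"ay": 0,"az": 0,"jaw": -1},{"x": 0.14,"y": 0.048,"z": 0.18,"ax": 0,"ay": 0,"az": 0,"jaw": -1},{"x": 0.178,"y": 0.053,"z": 0.197,"ax": 0,"ay": 0,"az": 0,"jaw": -1},{"x": 0.213,"y": 0.059,"z": 0.22,"ax": 0,"ay": 0,"az": 0,"jaw": -1},{"x": 0.246,"y": 0.065,"z": 0.242,"ax": 0,"ay": 0,"az": 0,"jaw": -1},{"x": 0.277,"y": 0.072,"z": 0.269,"ax": 0,"ay": 0,"az": 0,"jaw": -1},{"x": 0.307,"y": 0.08,"z": 0.296,"ax": 0,"ay": 0,"az": 0,"jaw": -1}]'

```text
time: 18.15
tool_pos: [443.5, 57.8, 162.3]
tcp_rot: [2.88, -0.003, 1.492]
contact_force: [0.2, -1.4, 1.1]
grip_width: 0.4
finger_force: 0.8
```

```bash
python3 - <<'E'
from h import *
p,R,o=cur();print('tip bed',(p+R.apply([0,0,-35.3])-B)@RB)
plan(*[(tip(handle(t)),RT) for t in (.65,.5,.35,.2,.1,0,-.03)])
im,d=save('scene','s8');Q=(cloud('scene',d)-B)@RB
m=(Q[...,2]>70)&(Q[...,1]>190)&(Q[...,1]<330)&(Q[...,2]<260)&(abs(Q[...,0])<40)&(im.max(2)<70);q=Q[m];print('handle',len(q),q.mean(0),q.max(0))
E
```

```text
tip bed [  2.55280241 241.87972103 153.68143507]
t 18.15 tcp [443.5  57.8 162.3] [165.   -0.2  85.5] F [ 0.2 -1.4  1.1] grip 0.4 0.8 q [-0.03  0.08  2.   -0.01  0.81  0.05]
shift [-0.003 -0.002  0.002] turn [-0.    -0.002 -0.002]
shift [0.049 0.014 0.065] turn [-0.    -0.002 -0.002]
shift [0.09  0.033 0.134] turn [-0.    -0.002 -0.002]
shift [0.12  0.053 0.209] turn [-0.    -0.002 -0.002]
shift [0.134 0.067 0.261] turn [-0.    -0.002 -0.002]
shift [0.142 0.081 0.313] turn [-0.    -0.002 -0.002]
shift [0.144 0.085 0.329] turn [-0.    -0.002 -0.002]
handle 381 [ 12.02136877 272.48632641 218.61857902] [ 39.73409091 291.67444064 259.59888396]
```

The finger is pushing the handle with light contact, so I'll carry on along the arc to just past the stop.

Call:
send_rows --rows '[{"x": 0.025,"y": 0.006,"z": 0.032,"ax": 0,"ay": 0,"az": 0,"jaw": -1},{"x": 0.049,"y": 0.014,"z": 0.065,"ax": 0,"ay": 0,"az": 0,"jaw": -1},{"x": 0.07,"y": 0.024,"z": 0.1,"ax": 0,"ay": 0,"az": 0,"jaw": -1},{"x": 0.09,"y": 0.033,"z": 0.134,"ax": 0,"ay": 0,"az": 0,"jaw": -1},{"x": 0.105,"y": 0.043,"z": 0.17,"ax": 0,"ay": 0,"az": 0,"jaw": -1},{"x": 0.12,"y": 0.053,"z": 0.209,"ax": 0,"ay": 0,"az": 0,"jaw": -1},{"x": 0.134,"y": 0.067,"z": 0.261,"ax": 0,"ay": 0,"az": 0,"jaw": -1},{"x": 0.14,"y": 0.075,"z": 0.29,"ax": 0,"ay": 0,"az": 0,"jaw": -1},{"x": 0.142,"y": 0.081,"z": 0.313,"ax": 0,"ay": 0,"az": 0,"jaw": -1},{"x": 0.142,"y": 0.081,"z": 0.313,"ax": 0,"ay": 0,"az": 0,"jaw": -1}]'

```text
time: 19.45
tool_pos: [477.0, 83.1, 105.9]
tcp_rot: [2.881, -0.002, 1.491]
contact_force: [1.2, -0.3, 0.4]
grip_width: 0.3
finger_force: 0.0
```

```bash
python3 - <<'E'
from h import *
p,R,o=cur();print('tip bed',(p+R.apply([0,0,-35.3])-B)@RB)
plan(*[(tip(handle(t)),RT) for t in (0,-.03)])
E
```

```text
tip bed [  1.6424917  269.75742263  89.1253258 ]
t 19.45 tcp [477.   83.1 105.9] [ 1.651e+02 -1.000e-01  8.550e+01] F [ 1.2 -0.3  0.4] grip 0.3 0.0 q [ 0.03  0.23  1.99 -0.04  0.66  0.15]
shift [0.003 0.002 0.   ] turn [-0.001 -0.002 -0.002]
shift [0.005 0.006 0.016] turn [-0.001 -0.002 -0.002]
```

There's no reaction now, so it has probably snapped over. I'll press a few mm more to confirm the stop.

Call:
send_rows --rows '[{"x": 0,"y": 0.001,"z": 0.005,"ax": 0,"ay": 0,"az": 0,"jaw": -1},{"x": 0,"y": 0.002,"z": 0.01,"ax": 0,"ay": 0,"az": 0,"jaw": -1},{"x": 0,"y": 0.003,"z": 0.013,"ax": 0,"ay": 0,"az": 0,"jaw": -1},{"x": 0,"y": 0.004,"z": 0.016,"ax": 0,"ay": 0,"az": 0,"jaw": -1},{"x": 0,"y": 0.004,"z": 0.018,"ax": 0,"ay": 0,"az": 0,"jaw": -1},{"x": 0,"y": 0.004,"z": 0.018,"ax": 0,"ay": 0,"az": 0,"jaw": -1},{"x": 0,"y": 0.004,"z": 0.018,"ax": 0,"ay": 0,"az": 0,"jaw": -1},{"x": 0,"y": 0.004,"z": 0.018,"ax": 0,"ay": 0,"az": 0,"jaw": -1},{"x": 0,"y": 0.004,"z": 0.018,"ax": 0,"ay": 0,"az": 0,"jaw": -1},{"x": 0,"y": 0.004,"z": 0.018,"ax": 0,"ay": 0,"az": 0,"jaw": -1}]'

```text
time: 20.7
tool_pos: [477.9, 83.1, 104.8]
tcp_rot: [2.88, -0.002, 1.492]
contact_force: [-14.2, -1.0, 23.0]
grip_width: 0.3
finger_force: 12.8
```

Firm reaction of 27 N against the stop. I'll back off upward and check.

Call:
send_rows --rows '[{"x": 0,"y": 0,"z": 0,"ax": 0,"ay": 0,"az": 0,"jaw": -1},{"x": 0,"y": 0,"z": -0.05,"ax": 0,"ay": 0,"az": 0,"jaw": -1},{"x": 0,"y": 0,"z": -0.15,"ax": 0,"ay": 0,"az": 0,"jaw": -1},{"x": 0,"y": 0,"z": -0.3,"ax": 0,"ay": 0,"az": 0,"jaw": -1},{"x": -0.05,"y": 0,"z": -0.5,"ax": 0,"ay": 0,"az": 0,"jaw": -1},{"x": -0.2,"y": 0,"z": -0.65,"ax": 0,"ay": 0,"az": 0,"jaw": -1},{"x": -0.4,"y": 0,"z": -0.8,"ax": 0,"ay": 0,"az": 0,"jaw": -1},{"x": -0.6,"y": 0,"z": -0.8,"ax": 0,"ay": 0,"az": 0,"jaw": -1},{"x": -0.8,"y": 0,"z": -0.8,"ax": 0,"ay": 0,"az": 0,"jaw": -1},{"x": -0.8,"y": 0,"z": -0.8,"ax": 0,"ay": 0,"az": 0,"jaw": -1}]'

```text
time: 21.95
tool_pos: [424.7, -75.7, 257.5]
tcp_rot: [2.879, -0.002, 1.487]
contact_force: [0.1, 0.2, -0.4]
grip_width: 0.6
finger_force: 0.0
```

```bash
python3 - <<'E'
from h import *
p,R,o=cur();plan()
im,d=save('wrist','w9');Q=(wcloud(d,p,R)-B)@RB
m=(Q[...,2]>60)&(Q[...,1]>190)&(Q[...,1]<340)&(Q[...,2]<160)&(abs(Q[...,0])<30);q=Q[m]
if len(q): print('handle',len(q),q.mean(0),q.max(0));c=np.polyfit(q[:,1],q[:,2],1);print(c)
m=(abs(Q[...,2]-40)<3)&(abs(Q[...,0])<35)&(Q[...,1]>-75)&(Q[...,1]<62);m[250:]=0;q=Q[m];print(len(q),cv2.minAreaRect(q[:,:2].astype(np.float32)),np.median(q[:,2]))
a=cv2.imread('pics/w9.png');save('scene','s9');b=cv2.imread('pics/s9.png');b=cv2.resize(b[190:330,190:360],(510,420))
cv2.imwrite('pics/both.png',np.hstack([cv2.resize(a,(290,420))*0+cv2.resize(a,(290,420)),b]))
E
```

```text
t 21.95 tcp [424.7 -75.7 257.5] [ 1.65e+02 -1.00e-01  8.52e+01] F [ 0.1  0.2 -0.4] grip 0.6 0.0 q [-0.43 -0.06  1.85  0.1   1.1  -0.38]
handle 2034 [  1.07795693 251.49304218  85.01644609] [ 10.91549282 304.71003872  91.69329587]
[4.54622617e-02 7.35830036e+01]
379 ((3.8091487884521484, 40.8999137878418), (26.958934783935547, 35.899784088134766), 89.67001342773438) 39.75191494648411
```

View pics/both.png

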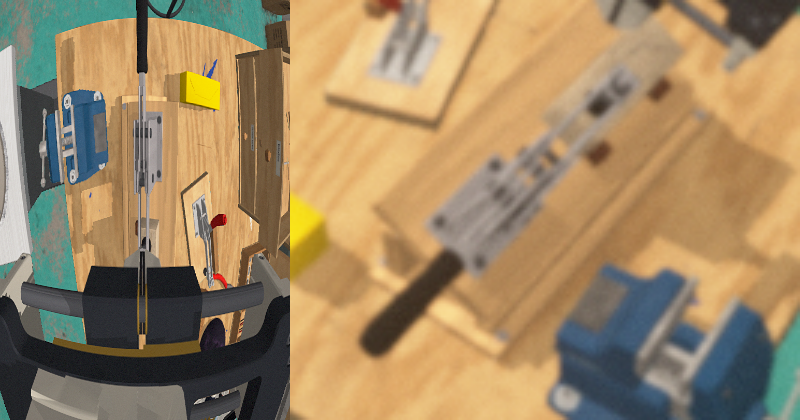

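The handle lies parallel to the bed (top of grip at z ≈ 89 mm, tip at (375,340) in the scene crop), and the arm lies over the block at (620,80). One last check of the block's position.

```bash
python3 - <<'E'
from h import *
for n,f in(('scene','s9'),):
    Q=(cloud(n,np.load(f'pics/{f}.npy'))-B)@RB
    for lo,hi in((34,46),(25,46)):
        m=(Q[...,2]>lo)&(Q[...,2]<hi)&(Q[...,0]>-32)&(Q[...,0]<40)&(Q[...,1]>-85)&(Q[...,1]<62);q=Q[m]
        print(len(q),np.median(q[:,2]),np.percentile(q[:,0],[1,5,95,99]),np.percentile(q[:,1],[1,99]),cv2.minAreaRect(q[:,:2].astype(np.float32)))
    m=(Q[...,2]>9)&(Q[...,2]<18)&(Q[...,0]<-18)&(Q[...,0]>-45)&(abs(abs(Q[...,1])-42)<14);print('stops',np.median(Q[m],0),np.percentile(Q[m][:,0],[2,98]))
E
```

```text
598 39.76725384597666 [-19.86607874 -18.58345657  22.33644885  23.96333876] [-63.75593601  54.58229353] ((1.9279613494873047, -4.013446807861328), (45.326045989990234, 122.69122314453125), 0.44844162464141846)
646 39.62695516728245 [-19.91271832 -18.5298633   23.60098292  24.76030462] [-63.55433149  55.68631265] ((2.2825679779052734, -4.055950164794922), (122.77061462402344, 45.300174713134766), 89.85636138916016)
stops [-27.75580609  35.48166583  13.71445125] [-33.01144676 -21.30548716]
```

The block is flat, about 2 mm from the stops at most, centred within 5 mm, aligned within 0.5°, and the clamp is shut. I'll hand it in.

```bash
python3 -c "
from plant import bot
print(bot.close_job())"
```

```text
the job is handed in; nothing more can be done
None
```

I set the lime-wood block flat on the ramp, about 2 mm from the stops and about 4 mm off centre. I then pushed the clamp handle down to its stop, with the pad over the block, and handed the job in at about 22 s. The first grasp closed above the block because the real finger tips sit about 35 mm short of the reported TCP, so I corrected for that afterwards. Pad force wasn't measured, no verdict came back, and I didn't go near the sanding block or dowel.

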